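# Pry the shaft ring off an opened coffee grinder

### The job

Take the hooked pick from its wooden rest, feel its hook down through the eye of the sprung steel ring on the grinder's shaft to the burr carrier, and pry the ring out of its groove, drawing it on the hook off the carrier until it lies in the catch pan; then lay the pick back in its rest. Go gently: with the pick press on the grinder with less than 8 N and load the ring with less than 22 N, do not touch the ring with the hand, and leave the cup, the brush and the spare burr alone.

Things in the scene. Friction and masses are not known exactly. Their poses are not given: they have to be found in the camera images.
- grinder: Opened white coffee grinder, fixed. Origin on the bench below its upright shaft; +x to the motor (reaches x = +160 mm, top 84 above the bench), -x to the catch pan. Round chamber 90 across; on it the flat steel burr carrier, 88 across, top 85 above the bench; the shaft stands in its middle.
- shaft (a point): On the shaft's axis, level with the burr carrier's top (85 mm above the bench). Here is the groove, 16 mm across and 6 high; above it the shaft's end, 22 across, top 14 above the carrier.
- pan (a point): Middle of the inner floor of the aluminium catch pan at the grinder's -x side, axes as the grinder's. Inside 107 mm long (x) and 128 wide (y); floor 42 above the bench, walls up to 70, so lower than the burr carrier; open towards the chamber over the middle 76.
- ring: Keyhole-shaped sprung steel ring, 4 mm thick, flat on the burr carrier in the shaft's groove. Origin at the centre of its round part (starts on the shaft's axis), underside; z up, +x to its eye, within 17 degrees of the way to the pan; mouth at -x. Round part 31 across, two sprung legs. It comes off only level along its +x: pulled with 7 to 14 N the legs spread, after about 9 mm it snaps free.
- ring_eye (a point): Centre of the ring's eye at the ring's top face (ring frame x 20.5, y 0, z 4 mm). The eye is an oblong hole, open down to the burr carrier: x 13.5 to 27.5, y -5 to 5; a bar 4 wide closes its far end, bars 3.5 wide its sides. Pulling needs the hook's end within about 1 mm of the carrier, else it rides over the bar. The freed ring slides on the carrier and drops into the pan beyond its edge.
- pick: Hooked pick, 90 g. Square wooden handle 16 x 16 x 110 mm; origin at its centre, +x along it to the hook, z up as in its rest. Steel shank 6 thick from x 55 to 120, there straight down (-z) to a leg 5 thick, round end 38.5 below the handle's axis. But the used shank is bent up or down by up to 0.085 rad at x 55: the end is up to 5.5 higher or lower and 3.3 fore or aft; this is not in the pose.
- rest: Wooden rest, fixed, heading as the pick at the start. Origin on the bench below its middle. Two saddles 10 mm thick at x -45 and +45 (80 free between), notches 22 wide (y), 12 deep, open at the top, floor 52 above the bench; the handle lies in both, axis 60 above the bench, hook beyond the +x saddle.
- cup: Bystander: teal cup, 84 across, 75 high. Origin at its underside.
- brush: Bystander: flat brush with wooden handle, 180 long, lying on the bench. Origin at its underside.
- spare_burr: Bystander: dark steel burr ring, 72 across, 14 high. Origin at its underside.

How it is judged:
By the outcome, as a careful person would: the job done as asked, in the order asked, and still so for the second after the job is handed in, with the robot touching nothing.
It also fails if it takes over 61 s, if anything falls off the work surface, if the arm or the gripper's body presses on something with over 40 N, if the wrist force passes 120 N, or if a joint passes its speed limit or range.

### The arm

A 6-joint arm with a two-finger parallel gripper is mounted at the origin on the work surface. World frame = base frame: x ahead of the robot, y to its left, z up, the work surface at z = 0. Lengths are in m, angles in degrees, forces in N, time in s.
With the tool pointing down it reaches from about 0.3 to 0.75 m from the base axis. Payload 8.5 kg.
Tool frame: the origin (TCP) lies midway between the tips of the shut fingers; the grasp point (between the pads) lies 19 mm behind it (env.tcp_to_grasp is the z of the grasp point in the tool frame, in m); z points along the fingers, y is the line along which they close (so a half turn about z gives the same grasp; the last joint's range is limited). The gripper opens to 85 mm and grips with 20 to 120 N. Pads are 22 mm wide; open, the fingers measure 114 mm over their backs; the gripper's body (76 mm by 85 mm) begins 54 mm behind the grasp point. The pads swing forward as they close: fully open they stand 13 mm farther back than shut.
Start: joints at [-77.424, 21.807, 74.336, -0, 83.858, -12.336], TCP at [0.232, -0.499, 0.231] pointing down, gripper open.
Joint ranges: [-178.18, 178.18], [-50.72, 133.34], [12.68, 142.11], [-81.47, 261.47], [9.98, 163.14], [-165.26, 165.26]. Speed limits (degrees/s): [136.94, 136.94, 180, 180, 180, 180].

### API

Orientations are given as a 3x3 rotation matrix whose columns are the frame's x, y, z axes.
In Python, from rig import env, imaging, job, models gives the robot as it stands. The module is installed in compiled form; this text tells all that it offers.
- The arm moves only by the tool jog_arm, never from a script. Its argument "plan" is text: rows parted by semicolons, each of 7 numbers parted by spaces: the turn, a rotation vector about the tool's x, y, z in degrees, then the shift along the tool's x, y, z in cm, then the closure in counts, from 0 (fully open) to 255 (shut). In form: rx ry rz x y z claw; .... A call has 1 to 10 rows; each row shifts and turns the commanded pose from where the row before left it, along the tool's axes as they then stand; what a row does not reach is not made up. A row lasts 1/12 s, in which the tool goes at most 41.7 mm and 7.16 degrees, less where a joint would pass 70% of its speed; a pose out of reach is approached as far as the arm can. A call with a gripper value outside its range is refused whole. The fingers move at their own pace and stop on an object; "grip_force" is the grip in N (left out, the last holds). Time passes only in rows, so rows that do not move let the fingers close. It gives the time, the measured TCP pose, the force, the opening and the grip force at its end, in the units of the state.
- env.observe(): the state, without advancing time (a new reading comes with each control period).
- imaging.get_image(name): name is "scene" or "top" or "wrist"; returns a dict with "pixels" (400x640x3 uint8, red, green, blue), "depth" (400x640 float32, m along the optical axis (not along the pixel's ray), 0 where there is no reading), "fov_y" (degrees; the focal length in pixels is half the picture's height over the tangent of half this angle, whatever the lens; pixels are square), "cx", "cy" (the principal point, pixels), "distortion" ([k1, k2, p1, p2, k3] as OpenCV has them; the pictures are not rectified), "world_from_camera" (4x4, takes a point from camera to world coordinates). Camera axes: x right, y down, z forward; pixel columns grow to the right and rows downward; lengths in m; the calibration is good to about 2 mm. A picture is of the moment at which its call begins.
- job.close_job(): hands the job in; it is judged then, once.
Trained networks look in the newest picture that a camera, given by its name, has taken for a name from the list of things; names that differ only in an ending like _2 or _b are one class to them, and where a whole thing is asked for, a point or a joint stands for the part that bears it (a point fixed in the world has none). Each returns a list of dicts, best first, with "confidence" (0 to 1); they miss things now and then, are a little off and sometimes report something else, mostly with a low value. They report only what shows in the picture. A call takes as long as a camera call.
- models.outline_of(camera, query): "region" (400x640 bool, what is visible of it) and "bbox" ([centre column, centre row, width, height] in pixels, round what is visible of it).
- models.tip_of(camera, query): "at" ([column, row] in pixels: a listed point, or the origin of a listed thing).
The state is a dict: "time_s": time; "q": joint angles; "qvel": joint speeds; "joint_efforts": joint torques, N m; "position": TCP position; "tool_rot": TCP orientation; "ft_force": force on the tool from outside, world axes, zero at the start; "wrist_torque": the same for the moment, N m; "grip_width": finger opening in m; "gripper_force": force on a finger pad.
Only numpy, scipy, OpenCV 4.12 (cv2) and the standard library are available. Lean on these libraries where they do the work, as an engineer would, in place of code of your own. Each camera call takes 0.05 s, during which the arm holds its last target. There are 200 camera calls.

## Working session

There is one attempt and no reset: what is moved stays moved. The work goes in short steps, Python scripts to look and compute and a tool call to move; the robot and the scene stay as the last step left them, time stands still between calls to the robot, and variables do not carry over. Pictures are saved under pics/ and viewed, at most 10 in all, crops included, and the job is handed in when it is done.

Besides the shell and the picture viewer there is one more tool, called after "Call:" by a JSON object that holds its "op" and its "data", one argument or row to a line. jog_arm: Moves the arm, as the interface text tells. Its arguments: {"type":"object","properties":{"plan":{"type":"string"},"grip_force":{"type":"number"}},"required":["plan"]}

```bash
mkdir -p pics
cat > h.py <<'E'
import numpy as np, cv2
from rig import env, imaging, job, models
def get(c):
    return imaging.get_image(c)
def K(im):
    h,w=im['depth'].shape; f=h/2/np.tan(np.radians(im['fov_y'])/2)
    return np.array([[f,0,im['cx']],[0,f,im['cy']],[0,0,1]])
def ray(im,uv):
    p=cv2.undistortPoints(np.array(uv,float).reshape(-1,1,2),K(im),np.array(im['distortion'],float)).reshape(-1,2)
    return np.c_[p,np.ones(len(p))]
def at_depth(im,uv):
    uv=np.array(uv,float).reshape(-1,2); r=ray(im,uv)
    i=np.round(uv).astype(int); d=im['depth'][i[:,1].clip(0,399),i[:,0].clip(0,639)]
    T=im['world_from_camera']; return (r*d[:,None])@T[:3,:3].T+T[:3,3]
def at_z(im,uv,z):
    T=im['world_from_camera']; r=ray(im,uv)@T[:3,:3].T; o=T[:3,3]
    return o+r*((z-o[2])/r[:,2])[:,None]
def save(im,n,crop=None,s=1):
    p=im['pixels'][:,:,::-1]
    if crop: p=p[crop[1]:crop[3],crop[0]:crop[2]]
    cv2.imwrite('pics/'+n,cv2.resize(p,None,fx=s,fy=s,interpolation=cv2.INTER_CUBIC))
E
python3 - <<'E'
from h import *
np.set_printoptions(precision=4,suppress=True)
t=get('top');s=get('scene')
a=np.vstack([t['pixels'],s['pixels']])[:,:,::-1]
cv2.imwrite('pics/a.png',cv2.resize(a,(480,600),interpolation=cv2.INTER_AREA)); save(t,'top.png',None,1.25)
save(s,'scene.png',None,1.25)
for c,im in(('top',t),('scene',s)):
  for q in ['shaft','ring','ring_eye','pan','pick','rest','grinder','cup','brush','spare_burr']:
    for r in models.tip_of(c,q)[:2]:
      print(c,q,round(r['confidence'],2),np.round(r['at'],1),at_depth(im,r['at'])[0])
print(env.observe()); print(env.tcp_to_grasp)
E
```

```text
top shaft 0.57 [320.1 188.5] [ 0.6319 -0.0374  0.1012]
top shaft 0.33 [450.9 178.2] [ 0.6648 -0.3498  0.001 ]
top ring 0.52 [321.  189.5] [ 0.6304 -0.0393  0.0977]
top ring_eye 0.41 [320.4 199.2] [ 0.6117 -0.037   0.086 ]
top pan 0.64 [315.7 240. ] [ 0.5295 -0.0224  0.042 ]
top pick 0.87 [192.7 250.8] [0.5168 0.2438 0.0668]
top rest 0.59 [198.  251.9] [0.5212 0.2469 0.0066]
top grinder 0.85 [318.  200.8] [ 0.608  -0.0316  0.0881]
top cup 0.33 [321.8 201.3] [ 0.6061 -0.0397  0.09  ]
top brush 0.71 [469.  249.5] [ 0.4922 -0.365   0.0235]
top spare_burr 0.63 [447.4 177.9] [ 0.6657 -0.3413  0.002 ]
scene shaft 0.9 [320.1 210.7] [ 0.6424 -0.0424  0.0937]
scene ring 0.4 [319.6 212. ] [ 0.6424 -0.0434  0.0905]
scene ring 0.27 [322.6 238.3] [ 0.6994 -0.0623  0.0805]
scene ring_eye 0.53 [318.3 203.1] [ 0.6274 -0.0397  0.1002]
scene pan 0.57 [305.7 195.1] [ 0.5351 -0.0306  0.0402]
scene pan 0.56 [320.4 237.6] [ 0.6952 -0.0649  0.0793]
scene pick 0.73 [411.1 156.5] [0.5354 0.2443 0.0649]
scene rest 0.9 [404.8 173.9] [0.533  0.2366 0.0111]
scene grinder 0.73 [319.3 237.4] [ 0.6914 -0.0655  0.0761]
scene cup 0.7 [455.9 233.4] [0.7697 0.2035 0.0456]
scene brush 0.62 [158.1 241.2] [ 0.5075 -0.3633  0.0055]
scene spare_burr 0.96 [177.9 297.5] [ 0.6625 -0.3476 -0.0004]
scene spare_burr 0.61 [318.6 210.3] [ 0.6436 -0.0461  0.0974]
{'time_s': 1.1, 'q': array([-77.4231,  21.8066,  74.3369,  -0.    ,  83.8569, -12.3353]), 'qvel': array([-0.0965, -0.0248, -0.0614,  0.0298, -0.0331,  0.0152]), 'joint_efforts': array([  0.0032, -44.8333, -23.1464,  -0.0001,   0.0006,  -0.    ]), 'position': array([ 0.2317, -0.4988,  0.2313]), 'tool_rot': array([[ 0.907 ,  0.4212, -0.    ],
       [ 0.4212, -0.907 ,  0.    ],
       [ 0.    , -0.    , -1.    ]]), 'ft_force': array([-0.3528,  0.51  ,  0.6902]), 'wrist_torque': array([ 0.0335, -0.0055, -0.018 ]), 'gripper_force': 0.0, 'grip_width': 0.08553918078679058}
-0.0187
```

View pics/top.png

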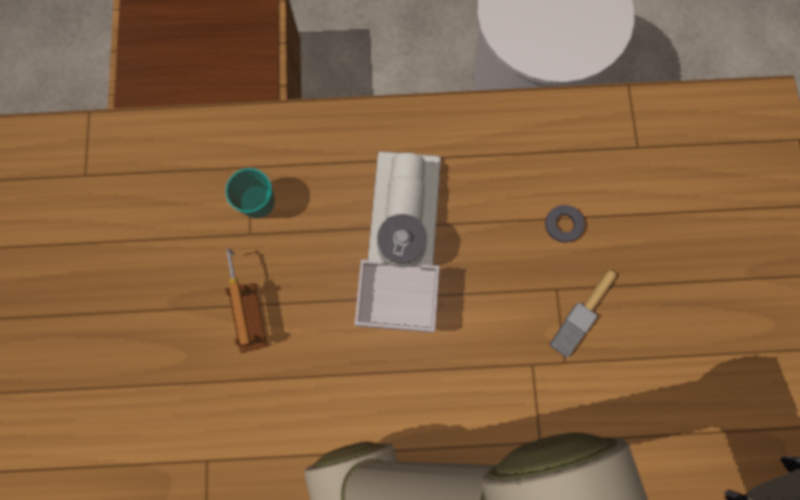

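View pics/scene.png

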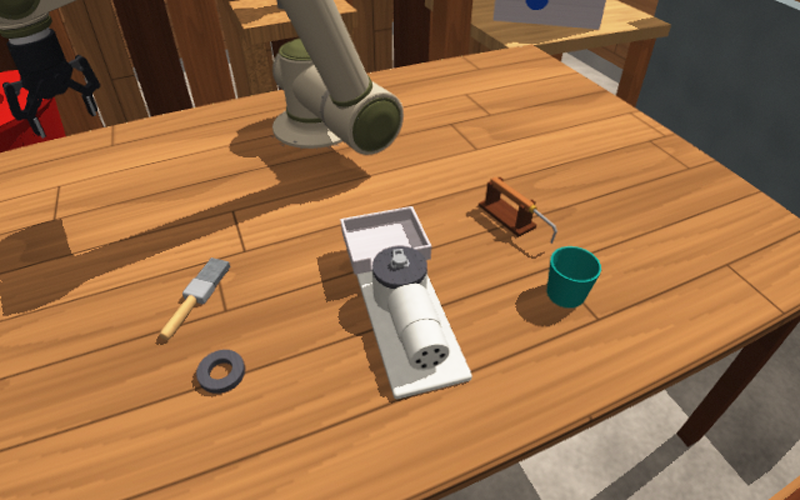

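The top picture shows the grinder at (403,240) with its pan at (398,295), and the ring's eye points to the pan. The pick lies in its rest at (240,310), hook towards (230,250). The cup is at (250,190). The scene picture agrees. Next I move over the pan for a closer look.

Call:
{"op": "jog_arm", "data": {
  "plan": "0 0 0 3.7 -1.7 -0.9 0;0 0 0 3.7 -1.7 -0.9 0;0 0 0 3.7 -1.7 -0.9 0;0 0 0 3.7 -1.7 -0.9 0;0 0 0 3.7 -1.7 -0.9 0;0 0 0 3.7 -1.7 -0.9 0;0 0 0 3.7 -1.7 0 0;0 0 0 3.7 -1.7 0 0;0 0 0 3.7 -1.7 0 0;0 0 0 3.7 -1.7 0 0",
  "grip_force": 60
}}

```text
time_s: 1.93
position: [0.4965, -0.1871, 0.2855]
tool_rot: [[0.907, 0.421, 0.0], [0.421, -0.907, -0.0], [0.0, 0.0, -1.0]]
ft_force: [0.4, -0.5, 1.7]
grip_width: 0.0854
gripper_force: 0.0
```

Run:
```python
from h import *
np.set_printoptions(precision=4,suppress=True)
w=get('wrist'); save(w,'w1.png',None,1.25); print(w['world_from_camera'],w['fov_y'])
for q in ['shaft','ring','ring_eye','pan']:
    for r in models.tip_of('wrist',q)[:2]:
      print(q,round(r['confidence'],2),np.round(r['at'],1),at_depth(w,r['at'])[0],at_z(w,r['at'],.085)[0],at_z(w,r['at'],.089)[0])
t=get('top')
r=models.outline_of('top','pick')[0]; v,u=np.nonzero(r['region'])
P=at_depth(t,np.c_[u,v]); P=P[P[:,2]>.055]; 
print(r['confidence'],len(P),cv2.fitLine(P[:,:2].astype(np.float32),cv2.DIST_HUBER,0,.001,.001).ravel(),P.min(0),P.max(0),P.mean(0))
print(env.observe()['position'])
```

```text
[[ 0.421  -0.8572 -0.2967  0.5713]
 [-0.9071 -0.3977 -0.1383 -0.151 ]
 [ 0.0006  0.3273 -0.9449  0.4284]
 [ 0.      0.      0.      1.    ]] 59.77202373750183
pan 0.93 [201.3  67.3] [ 0.5355 -0.0276  0.0429] [ 0.5394 -0.0411  0.085 ] [ 0.5398 -0.0424  0.089 ]
0.82 420 [0.9831 0.1833 0.5403 0.2509] [ 0.3863 -0.0188  0.0552] [0.6301 0.2682 1.1115] [0.5224 0.2465 0.0714]
[ 0.4949 -0.1899  0.2853]
```

View pics/w1.png

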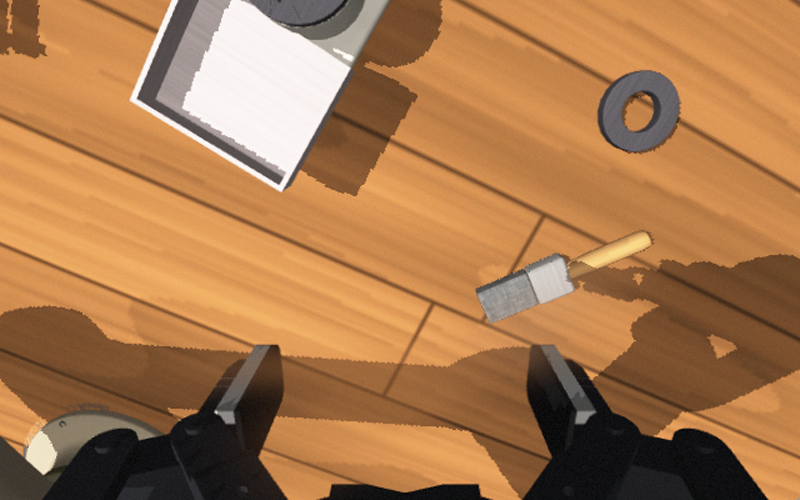

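The wrist picture shows the pan at upper left (250,90) and the carrier cut off at the top (300,10). I turn the tool to the pick's heading and look from closer.

Call:
{"op": "jog_arm", "data": {
  "plan": "0 0 7.1 0 0 0 0;0 0 7.1 0 0 0 0;0 0 0 2.5 -3.1 0.7 0;0 0 0 2.5 -3.1 0.7 0;0 0 0 2.5 -3.1 0.7 0;0 0 0 2.5 -3.1 0.7 0;0 0 0 0 0 0 0;0 0 0 0 0 0 0"
}}

```text
time_s: 2.95
position: [0.5708, -0.0482, 0.2567]
tool_rot: [[0.982, 0.187, -0.001], [0.187, -0.982, 0.0], [-0.001, -0.0, -1.0]]
ft_force: [0.1, 0.1, 0.6]
grip_width: 0.085
gripper_force: 0.0
```

```bash
cat > m.py <<'E'
from h import *
np.set_printoptions(precision=4,suppress=True)
w=get('wrist'); o=env.observe()
print(o['position'],o['tool_rot'][:,0],o['ft_force'])
np.savez('w2.npz',**{k:np.array(v) for k,v in w.items()})
for q,z in [('shaft',.085),('ring',.085),('ring_eye',.089),('pan',.042)]:
    for r in models.tip_of('wrist',q)[:1]:
      print(q,round(r['confidence'],2),np.round(r['at'],1),at_depth(w,r['at'])[0],at_z(w,r['at'],z)[0])
E
cat > m2.py <<'E'
from m import *
r=models.tip_of('wrist','shaft')
c=np.round(r[0]['at']).astype(int) if r else np.array([320,200]); print(c)
x0,y0=max(c[0]-100,0),max(c[1]-75,0)
save(w,'w2.png',(x0,y0,x0+200,y0+150),4)
E
python3 m2.py
```

```text
[ 0.5705 -0.0493  0.2572] [ 0.9827  0.1854 -0.0004] [-0.6521 -0.2669 -0.0052]
shaft 0.9 [326.1 110.9] [ 0.633  -0.0376  0.0997] [ 0.6321 -0.0379  0.085 ]
ring 0.75 [327.5 112.1] [ 0.6322 -0.039   0.0983] [ 0.6313 -0.0393  0.085 ]
ring_eye 0.81 [316.2 137.8] [ 0.6073 -0.0336  0.0838] [ 0.608  -0.0336  0.089 ]
pan 0.82 [300.4 199.4] [ 0.5333 -0.029   0.0423] [ 0.5332 -0.029   0.042 ]
[326 111]
```

View pics/w2.png

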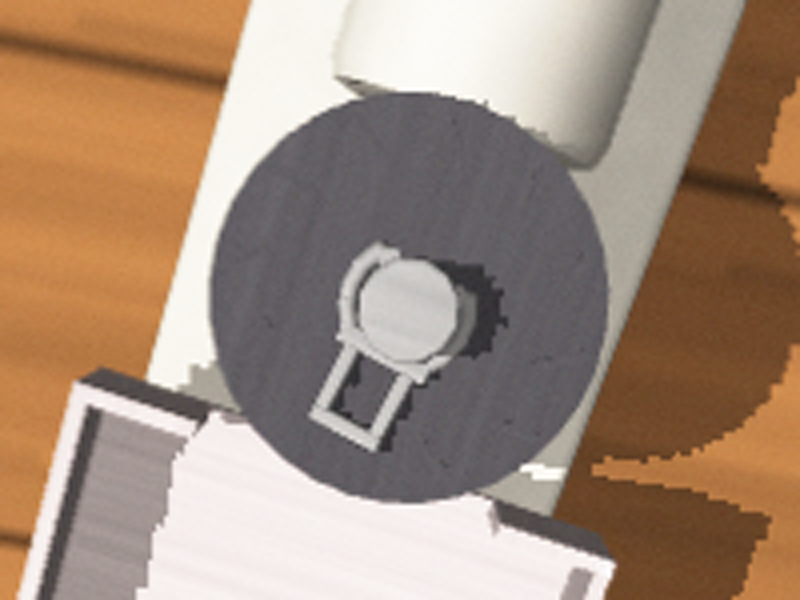

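The crop shows the carrier disc centred near (409,298), the shaft top at (408,312) and the eye's hole at about (370,392). The eye's far bar ends at (310,413) and (380,450). Now I measure the ring's axis and go to the pick.

```bash
cat > m3.py <<'E'
from h import *
np.set_printoptions(precision=4,suppress=True)
d=np.load('w2.npz'); w={k:d[k] for k in d}
f=lambda pts:(np.array(pts,float)+.5)/4-.5+[226,36]
# carrier rim by hand-picked points at z=.085
rim=at_z(w,f([(210,300),(240,190),(409,93),(520,130),(608,300),(560,430),(409,502),(270,430)]),.085)
A=np.c_[2*rim[:,:2],np.ones(8)]; s=np.linalg.lstsq(A,(rim[:,:2]**2).sum(1),rcond=None)[0]
print('carrier',s[:2],np.sqrt(s[2]+s[0]**2+s[1]**2))
print('bar outer',at_z(w,f([(310,413),(380,450)]),.089)[:,:2])
# dark hole inside eye
p=w['pixels'].astype(int).sum(2)/3; 
m=np.zeros(p.shape,np.uint8)
q=f([(352,352),(412,375),(374,435),(325,408)]); cv2.fillConvexPoly(m,np.round(q).astype(int),1)
v,u=np.nonzero((m>0)&(p<130)); H=at_z(w,np.c_[u,v],.087)[:,:2]; print('hole',H.mean(0),len(H),np.degrees(np.arctan2(*(H.mean(0)-s[:2])[::-1])),np.linalg.norm(H.mean(0)-s[:2]))
L=np.array(at_z(w,f([(346,348),(312,410)]),.089)[:,:2]);print('left edge dir',np.degrees(np.arctan2(*(L[1]-L[0])[::-1])))
L=np.array(at_z(w,f([(415,380),(380,448)]),.089)[:,:2]);print('right edge dir',np.degrees(np.arctan2(*(L[1]-L[0])[::-1])))
E
python3 m3.py
```

```text
carrier [ 0.6317 -0.0399] 0.04325349036021154
bar outer [[ 0.6049 -0.0224]
 [ 0.5997 -0.0391]]
hole [ 0.6115 -0.033 ] 191 161.0982081999375 0.021297954825724004
left edge dir 161.08804660127564
right edge dir 163.462978139919
```

Call:
{"op": "jog_arm", "data": {
  "plan": "0 0 0 0.2 -4 0 0;0 0 0 0.2 -4 0 0;0 0 0 0.2 -4 0 0;0 0 0 0.2 -4 0 0;0 0 0 0.2 -4 0 0;0 0 0 0.2 -4 0 0;0 0 0 0.2 -4 0 0;0 0 0 0 -1.4 0 0;0 0 0 0 0 0 0"
}}

```text
time_s: 4.0
position: [0.5291, 0.2451, 0.2574]
tool_rot: [[0.982, 0.189, 0.0], [0.189, -0.982, 0.0], [0.0, -0.0, -1.0]]
ft_force: [0.1, -0.6, -0.3]
grip_width: 0.0852
gripper_force: 0.0
```

Run:
```python
from h import *
np.set_printoptions(precision=4,suppress=True)
w=get('wrist'); o=env.observe(); save(w,'w3.png',None,1.25)
np.savez('w3.npz',**{k:np.array(v) for k,v in w.items()})
print(o['position'],o['tool_rot'][:,0])
for q in ['pick','rest']:
    for r in models.tip_of('wrist',q)[:1]: print(q,r['confidence'],r['at'],at_depth(w,r['at'])[0])
r=models.outline_of('wrist','pick')[0]; v,u=np.nonzero(r['region'])
P=at_depth(w,np.c_[u,v]); print(r['bbox'],len(P),np.percentile(P[:,2],[1,5,25,50,75,95]))
H=P[(P[:,2]>.064)&(P[:,2]<.072)]
rc=cv2.minAreaRect(H[:,:2].astype(np.float32)); print('handle',len(H),rc)
print(cv2.fitLine(P[P[:,2]>.05][:,:2].astype(np.float32),cv2.DIST_HUBER,0,.001,.001).ravel())
```

```text
[0.5297 0.2432 0.2573] [0.9823 0.1874 0.0002]
pick 0.81 [315.0, 182.0] [0.5211 0.2531 0.0696]
rest 0.82 [317.6, 171.0] [0.532  0.2525 0.0678]
[317.6, 146.4, 22.0, 180.9] 2221 [0.049  0.0584 0.0658 0.0677 0.0684 0.0692]
handle 1752 ((0.5218055248260498, 0.2501552999019623), (0.11615988612174988, 0.01566910557448864), 11.006455421447754)
[0.9825 0.1861 0.5397 0.2531]
```

View pics/w3.png

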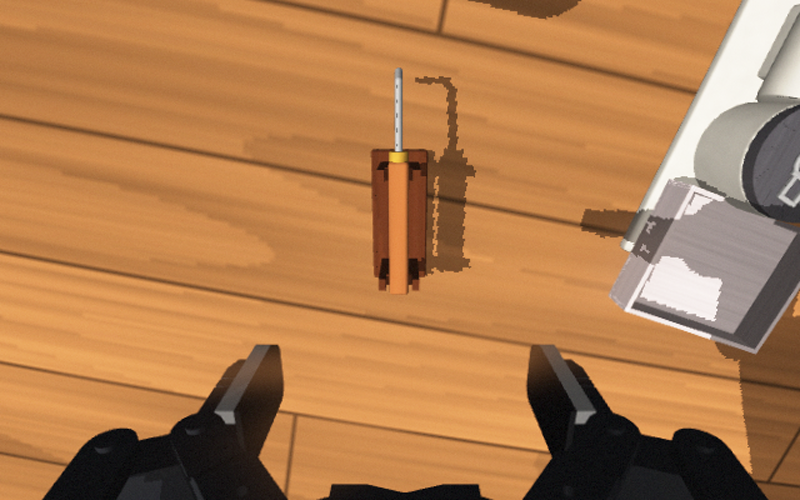

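The picture shows the pick's handle running from (398,290) to (399,160), lined up with the tool, and its hook end at (399,70). I go down and grip slightly towards the hook.

Call:
{"op": "jog_arm", "data": {
  "plan": "0 0 0 0.3 -0.4 3.6 0;0 0 0 0.3 -0.4 3.6 0;0 0 0 0 0 3.6 0;0 0 0 0 0 3.6 0;0 0 0 0 0 3.6 0;0 0 0 0 0 2.6 0;0 0 0 0 0 1 0;0 0 0 0 0 0 0;0 0 0 0 0 0 255;0 0 0 0 0 0 255",
  "grip_force": 110
}}

```text
time_s: 5.03
position: [0.5355, 0.2518, 0.0433]
tool_rot: [[0.983, 0.185, 0.003], [0.185, -0.983, 0.001], [0.004, -0.0, -1.0]]
ft_force: [0.3, -0.4, 1.1]
grip_width: 0.064
gripper_force: 0.0
```

Call:
{"op": "jog_arm", "data": {
  "plan": "0 0 0 0 0 0 255;0 0 0 0 0 0 255;0 0 0 0 0 0 255;0 0 0 0 0 0 255;0 0 0 0 0 0 255;0 0 0 0 0 0 255"
}}

```text
time_s: 5.53
position: [0.5345, 0.2521, 0.0422]
tool_rot: [[0.983, 0.186, 0.001], [0.186, -0.983, 0.0], [0.001, -0.0, -1.0]]
ft_force: [-1.9, 0.1, 6.8]
grip_width: 0.0136
gripper_force: 107.7
```

Call:
{"op": "jog_arm", "data": {
  "plan": "0 0 0 0 0 -2 255;0 0 0 0 0 -3 255;0 0 0 0 0 -3 255;0 0 0 0 0 -2 255;0 0 7 0 0 0 255;0 0 7 0 0 0 255;0 0 7 0 0 0 255;0 0 7 0 0 0 255;0 0 0.7 0 0 0 255;0 0 0 0 0 0 255"
}}

```text
time_s: 6.37
position: [0.5341, 0.252, 0.1413]
tool_rot: [[0.952, -0.306, -0.0], [-0.306, -0.952, -0.0], [-0.0, 0.0, -1.0]]
ft_force: [-0.8, -0.0, -0.0]
grip_width: 0.014
gripper_force: 107.3
```

Call:
{"op": "jog_arm", "data": {
  "plan": "0 0 0 0.4 1.6 0 255;0 0 0 0.8 3.3 0 255;0 0 0 0.8 3.3 0 255;0 0 0 0.8 3.3 0 255;0 0 0 0.8 3.3 0 255;0 0 0 0.8 3.3 0 255;0 0 0 0.8 3.3 0 255;0 0 0 0.5 2.2 0 255;0 0 0 0 1 0 255;0 0 0 0 0 0 255"
}}

```text
time_s: 7.2
position: [0.5121, -0.0011, 0.1413]
tool_rot: [[0.951, -0.309, -0.0], [-0.309, -0.951, -0.0], [-0.0, 0.0, -1.0]]
ft_force: [0.0, -0.6, -0.2]
grip_width: 0.0141
gripper_force: 107.5
```

Run:
```python
from h import *
np.set_printoptions(precision=4,suppress=True)
w=get('wrist'); s=get('scene'); o=env.observe()
np.savez('w4.npz',**{k:np.array(v) for k,v in w.items()})
np.savez('s4.npz',**{k:np.array(v) for k,v in s.items()})
print(o['position'],o['tool_rot'],o['ft_force'],o['wrist_torque'])
T=w['world_from_camera']; hk=o['position']+o['tool_rot']@np.array([.1045,0,.02])
def proj(im,p):
    T=np.linalg.inv(im['world_from_camera']); 
    return cv2.projectPoints(np.array(p,float).reshape(-1,1,3),cv2.Rodrigues(T[:3,:3])[0],T[:3,3],K(im),np.array(im['distortion'],float))[0].reshape(-1,2)
print('hook exp',hk,proj(w,hk),proj(s,hk))
a=proj(w,hk)[0]; b=proj(s,hk)[0]
def crop(im,c,wd,ht,sc):
    x=int(np.clip(c[0]-wd/2,0,640-wd));y=int(np.clip(c[1]-ht/2,0,400-ht)); print(x,y)
    return cv2.resize(im['pixels'][y:y+ht,x:x+wd,::-1],None,fx=sc,fy=sc,interpolation=cv2.INTER_CUBIC)
A=crop(w,a,200,150,4);B=crop(s,b,100,75,4)
cv2.imwrite('pics/w4.png',A);cv2.imwrite('pics/s4.png',crop(s,b,100,75,8))
```

```text
[0.5124 0.001  0.1413] [[ 0.9515 -0.3076 -0.    ]
 [-0.3076 -0.9515  0.0004]
 [-0.0002 -0.0004 -1.    ]] [-0.1082  0.087  -0.6553] [ 0.0274  0.0238 -0.016 ]
hook exp [ 0.6119 -0.0311  0.1213] [[317.8901  33.6785]] [[319.1076 189.2283]]
217 0
269 151
269 151
```

View pics/w4.png

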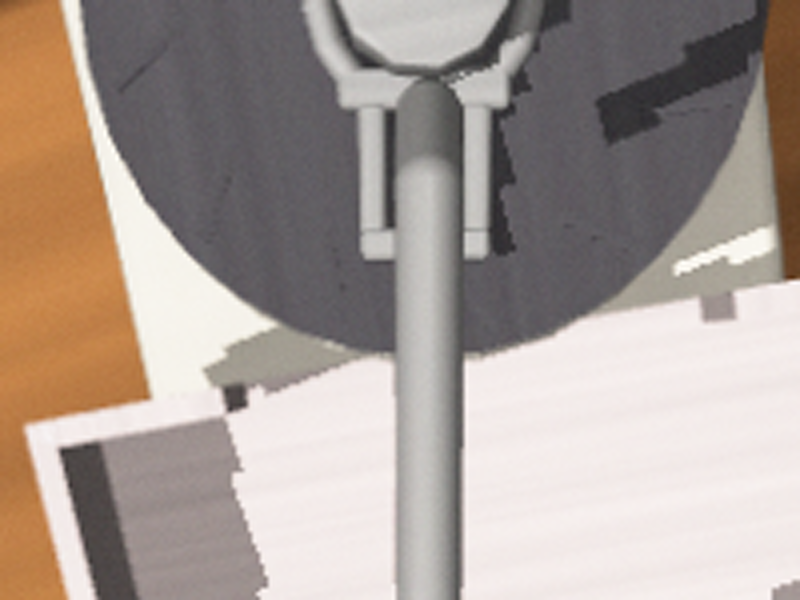

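View pics/s4.png

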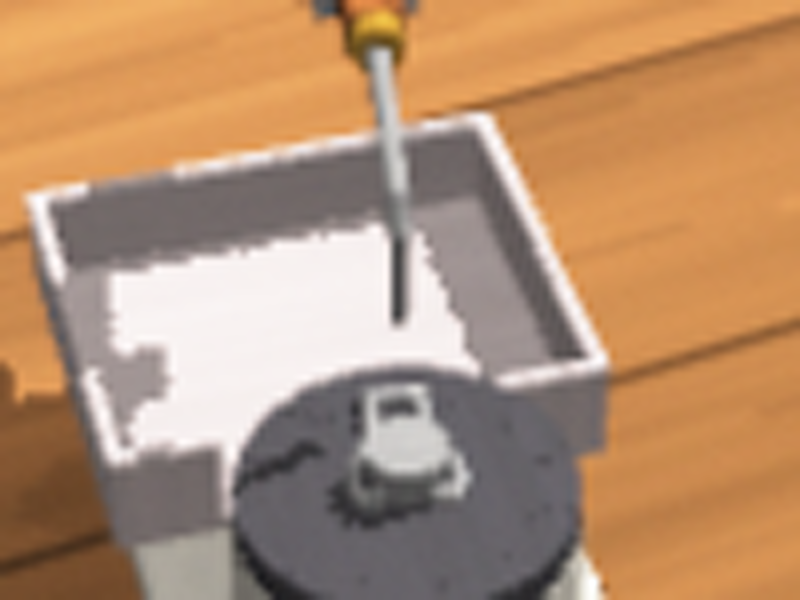

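The wrist crop shows the ring's axis running parallel to the shank. The eye's side bars are at columns 358 to 490, its far bar is at row 245, and the shank is centred on column 430. In the scene crop the hook's end shows at (400,322). I now work out the offsets.

Run:
```python
from h import *
np.set_printoptions(precision=4,suppress=True)
L=lambda n:{k:v for k,v in np.load(n).items()}
w=L('w4.npz');s=L('s4.npz')
p=np.array([.5124,.001-.001,.1413]);R=np.array([[.951,-.309,0],[-.309,-.951,0],[0,0,-1.]])
tf=lambda P:(np.atleast_2d(P)-p)@R
f=lambda q:(np.array(q,float)+.5)/4-.5+[217,0]
g=lambda q:(np.array(q,float)+.5)/8-.5+[269,151]
print('eye outer corners tool',tf(at_z(w,f([(360,260),(488,258),(358,105),(492,105)]),.089))*1e3)
print('inner far bar edge',tf(at_z(w,f([(383,229),(467,229)]),.089))*1e3)
# shank from depth
for r in [100,130,200,300,400,500,590]:
    P=at_depth(w,f([(430,r)])); print('shank',r,P,tf(P)*1e3)
for q in [(400,318),(400,300),(400,270),(400,240),(398,220)]:
    P=at_depth(s,g([q])); print('leg scene',q,P,tf(P)*1e3)
print('shaft scene',at_z(s,g([(405,455)]),.099), 'eye scene',at_z(s,g([(400,405)]),.085), w['cx'],w['cy'])
```

```text
eye outer corners tool [[ 93.6188  -7.5786  52.3   ]
 [ 93.8603   9.1492  52.3   ]
 [112.1046  -7.5658  52.3   ]
 [112.1013   9.4308  52.3   ]]
inner far bar edge [[97.3956 -4.5352 52.3   ]
 [97.3934  6.3766 52.3   ]]
shank 100 [[ 0.61   -0.0333  0.1513]] [[103.1445   1.4731  -9.9548]]
shank 130 [[ 0.6074 -0.0324  0.1545]] [[100.3271   1.4688 -13.2062]]
shank 200 [[ 0.6018 -0.0306  0.158 ]] [[ 94.4921   1.4648 -16.7228]]
shank 300 [[ 0.5943 -0.0282  0.1581]] [[ 86.5915   1.4666 -16.787 ]]
shank 400 [[ 0.5866 -0.0256  0.1605]] [[ 78.4722   1.4649 -19.1954]]
shank 500 [[ 0.5786 -0.0231  0.1605]] [[ 70.095    1.4671 -19.2144]]
shank 590 [[ 0.5712 -0.0206  0.1607]] [[ 62.277    1.4688 -19.408 ]]
leg scene (400, 318) [[ 0.6115 -0.0321  0.1184]] [[104.1524  -0.049   22.8512]]
leg scene (400, 300) [[ 0.6133 -0.0329  0.1262]] [[106.085    0.114   15.1282]]
leg scene (400, 270) [[ 0.6143 -0.0333  0.137 ]] [[107.2293   0.1912   4.3046]]
leg scene (400, 240) [[ 0.6133 -0.0329  0.1457]] [[106.1536   0.0603  -4.4005]]
leg scene (398, 220) [[ 0.612  -0.0328  0.151 ]] [[104.8603   0.4034  -9.6853]]
shaft scene [[ 0.6382 -0.0425  0.099 ]] eye scene [[ 0.6079 -0.0307  0.085 ]] 323.6591191179222 206.41926093719485
```

The shank is bent down by about 0.08 rad, so its end sits at z ≈ 0.116 and tool x ≈ 101.5 mm. The eye's middle is at tool x 104.5, y 0.9, and the shank is at y 1.5. I correct this and feel downwards.

Call:
{"op": "jog_arm", "data": {
  "plan": "0 0 0 0.2 -0.06 0 255;0 0 0 0 0 0.7 255;0 0 0 0 0 0.7 255;0 0 0 0 0 0.6 255;0 0 0 0 0 0.4 255;0 0 0 0 0 0.1 255;0 0 0 0 0 0 255;0 0 0 0 0 0 255"
}}

```text
time_s: 7.97
position: [0.5147, 0.0003, 0.1163]
tool_rot: [[0.951, -0.309, 0.0], [-0.309, -0.951, -0.0], [0.0, -0.0, -1.0]]
ft_force: [0.1, 0.6, -0.6]
grip_width: 0.0138
gripper_force: 107.5
```

Run:
```python
from h import *
w=get('wrist'); s=get('scene'); o=env.observe(); print(o['position'],o['ft_force'],o['wrist_torque'])
A=cv2.resize(w['pixels'][0:110,250:400,::-1],None,fx=4,fy=4,interpolation=cv2.INTER_CUBIC)[:440]
B=cv2.resize(s['pixels'][170:225,294:344,::-1],None,fx=8,fy=8,interpolation=cv2.INTER_CUBIC)
A=cv2.resize(A,(400,293)); B=cv2.resize(B,(400,440))
C=np.zeros((440,800,3),np.uint8);C[:293,:400]=A;C[:,400:]=B
cv2.imwrite('pics/c5.png',C)
```

```text
[5.14722011e-01 2.76436193e-04 1.16535044e-01] [-0.51800672 -0.03150025 -0.90922247] [-0.00174189  0.02455139  0.05337548]
```

View pics/c5.png

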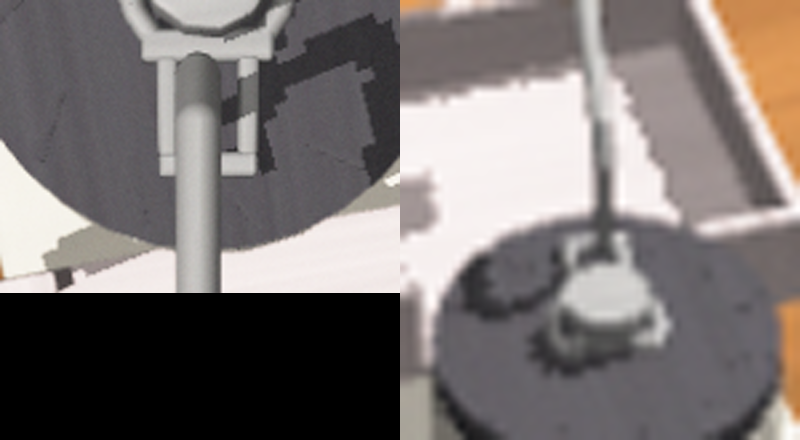

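The left half shows the eye's outer sides at columns 158 and 258, with the shank at 198, slightly left of the middle. The right half shows the hook's end hanging over the eye at (605,245). I check the settled offset numerically.

Run:
```python
from h import *
np.set_printoptions(precision=2,suppress=True,linewidth=200)
w=get('wrist'); o=env.observe(); p=o['position'];R=o['tool_rot'];print(p)
g=w['pixels'].astype(float).mean(2)
for r in (30,36,45,52,80): print(r,g[r,304:352].astype(int))
print('col',g[10:75,313].astype(int), g[10:75,342].astype(int))
```

```text
[0.51 0.   0.12]
30 [ 97  94  90  90 102 167 194 196 194 191 185 148 128 128 125 124 125 126 124 119 115 110 106  93  91  82  76  74  75  89  95  97  96  93  78  68  89 114 110 113 110 104  97  55  52  54  53  53]
36 [ 92  94  94  94  93 168 194 196 193 189 183 143 124 126 123 125 127 126 122 122 115 109 102  94  88  81  80  74  71  88  93  93  78  78  51  68  91 111 114 113 108 109  92  50  54  55  54  52]
45 [ 93  93  93  96  90 161 190 198 200 189 187 145 150 169 176 185 190 191 194 195 198 187 172 162 150 131 114  93  80  52  50  49  54  50  69 147 186 201 195 188 187 160  95  47  54  59  85  85]
52 [ 93  94  94  96  92 159 186 197 195 192 189 149 153 169 176 184 191 195 194 196 197 184 173 162 147 133 117  95  77  89  91  89  94  89  82 165 186 201 197 192 189 149  84  49  51  52  63  97]
80 [ 90  91  93  94  93  94  94  93  95  93  92  96 146 165 174 185 187 192 198 197 198 186 174 161 149 132 111  91  81  91  93  92  92  91  89  90  92  91  96  96  93  91  91  93  91  93  88  88]
col [ 52 127 173 189 190 190 194 196 198 197 197 183 167 192 193 190 188 190 192 191 191 187 191 192 189 190 189 191 190 190 192 189 192 192 190 189 194 192 193 193 191 193 192 191 192 194 190 185 161
 202 200 202 199 201 196 176 120  91  90  94  91  89  90  91  93] [ 58  83 113 179 191 188 188 195 198 200 196 171 186 197 197 199 197 196 180 117 110 115 116 114 114 113 114 114 112 113 113 110 112 175 197 195 198 199 198 197 198 195 197 198 196 196 198 180 171
 201 198 200 198 197 189 168  92  96  95  96  95  94  92  96  92]
```

Call:
{"op": "jog_arm", "data": {
  "plan": "0 0 0 0 0.13 0 255;0 0 0 0 0 0.1 255;0 0 0 0 0 0.08 255;0 0 0 0 0 0.07 255;0 0 0 0 0 0 255"
}}

```text
time_s: 8.53
position: [0.5141, -0.0009, 0.1136]
tool_rot: [[0.951, -0.309, -0.0], [-0.309, -0.951, 0.0], [-0.0, 0.0, -1.0]]
ft_force: [-0.2, -0.3, -0.6]
grip_width: 0.0139
gripper_force: 107.5
```

Call:
{"op": "jog_arm", "data": {
  "plan": "0 0 0 0 0 0.05 255;0 0 0 0 0 0 255"
}}

```text
time_s: 8.7
position: [0.5141, -0.0009, 0.1132]
tool_rot: [[0.951, -0.309, -0.0], [-0.309, -0.951, 0.0], [-0.0, 0.0, -1.0]]
ft_force: [1.0, 0.1, -0.1]
grip_width: 0.0143
gripper_force: 107.5
```

Call:
{"op": "jog_arm", "data": {
  "plan": "0 0 0 0 0 0.04 255;0 0 0 0 0 0 255"
}}

```text
time_s: 8.87
position: [0.5142, -0.0009, 0.1128]
tool_rot: [[0.951, -0.309, -0.0], [-0.309, -0.951, 0.0], [-0.0, -0.0, -1.0]]
ft_force: [0.0, 0.4, -0.5]
grip_width: 0.0138
gripper_force: 107.5
```

Call:
{"op": "jog_arm", "data": {
  "plan": "0 0 0 0 0 0.05 255;0 0 0 0 0 0 255"
}}

```text
time_s: 9.03
position: [0.5141, -0.0009, 0.1123]
tool_rot: [[0.951, -0.309, -0.0], [-0.309, -0.951, 0.0], [-0.0, -0.0, -1.0]]
ft_force: [0.9, 0.9, -0.6]
grip_width: 0.014
gripper_force: 107.5
```

Call:
{"op": "jog_arm", "data": {
  "plan": "0 0 0 0 0 0.04 255;0 0 0 0 0 0 255"
}}

```text
time_s: 9.2
position: [0.5141, -0.0009, 0.1119]
tool_rot: [[0.951, -0.309, -0.0], [-0.309, -0.951, 0.0], [-0.0, 0.0, -1.0]]
ft_force: [-0.5, 0.6, -0.1]
grip_width: 0.0141
gripper_force: 107.5
```

Call:
{"op": "jog_arm", "data": {
  "plan": "0 0 0 0 0 0.04 255;0 0 0 0 0 0 255"
}}

```text
time_s: 9.37
position: [0.5141, -0.0009, 0.1115]
tool_rot: [[0.951, -0.309, -0.0], [-0.309, -0.951, 0.0], [-0.0, 0.0, -1.0]]
ft_force: [-0.1, 0.1, -1.5]
grip_width: 0.0143
gripper_force: 107.5
```

Call:
{"op": "jog_arm", "data": {
  "plan": "0 0 0 0 0 0.03 255;0 0 0 0 0 0 255"
}}

```text
time_s: 9.53
position: [0.5142, -0.0009, 0.1112]
tool_rot: [[0.951, -0.309, -0.0], [-0.309, -0.951, 0.0], [-0.0, -0.0, -1.0]]
ft_force: [0.2, 0.7, -0.9]
grip_width: 0.0139
gripper_force: 107.5
```

Call:
{"op": "jog_arm", "data": {
  "plan": "0 0 0 0 0 0.03 255;0 0 0 0 0 0 255"
}}

```text
time_s: 9.7
position: [0.5141, -0.0009, 0.1109]
tool_rot: [[0.951, -0.309, -0.0], [-0.309, -0.951, 0.0], [-0.0, 0.0, -1.0]]
ft_force: [-0.2, 1.2, -0.3]
grip_width: 0.0144
gripper_force: 107.5
```

Call:
{"op": "jog_arm", "data": {
  "plan": "0 0 0 0 0 0.03 255;0 0 0 0 0 0 255"
}}

```text
time_s: 9.87
position: [0.5141, -0.0009, 0.1106]
tool_rot: [[0.951, -0.309, -0.0], [-0.309, -0.951, 0.0], [-0.0, 0.0, -1.0]]
ft_force: [0.5, -0.8, -0.2]
grip_width: 0.0142
gripper_force: 107.5
```

Call:
{"op": "jog_arm", "data": {
  "plan": "0 0 0 0 0 0.03 255;0 0 0 0 0 0 255"
}}

```text
time_s: 10.03
position: [0.5142, -0.0009, 0.1103]
tool_rot: [[0.951, -0.309, 0.0], [-0.309, -0.951, 0.0], [0.0, -0.0, -1.0]]
ft_force: [0.7, 0.6, -0.5]
grip_width: 0.0142
gripper_force: 107.5
```

Call:
{"op": "jog_arm", "data": {
  "plan": "0 0 0 0 0 0.03 255;0 0 0 0 0 0 255"
}}

```text
time_s: 10.2
position: [0.5142, -0.0009, 0.1101]
tool_rot: [[0.951, -0.309, 0.0], [-0.309, -0.951, -0.0], [0.0, -0.0, -1.0]]
ft_force: [-0.5, -0.3, -0.4]
grip_width: 0.0139
gripper_force: 107.6
```

Call:
{"op": "jog_arm", "data": {
  "plan": "0 0 0 0 0 0.03 255;0 0 0 0 0 0 255"
}}

```text
time_s: 10.37
position: [0.5141, -0.0009, 0.1098]
tool_rot: [[0.951, -0.309, 0.0], [-0.309, -0.951, -0.0], [0.0, 0.0, -1.0]]
ft_force: [-0.1, 0.6, 0.8]
grip_width: 0.014
gripper_force: 107.6
```

Call:
{"op": "jog_arm", "data": {
  "plan": "0 0 0 0 0 0.03 255;0 0 0 0 0 0 255"
}}

```text
time_s: 10.53
position: [0.5141, -0.0009, 0.1096]
tool_rot: [[0.951, -0.309, 0.0], [-0.309, -0.951, -0.0], [0.0, 0.0, -1.0]]
ft_force: [-1.0, 0.2, 2.0]
grip_width: 0.0139
gripper_force: 107.7
```

Contact with the carrier is felt at TCP z 0.1097, the expected level. Now I pull along the ring's axis.

Call:
{"op": "jog_arm", "data": {
  "plan": "0 0 0 -0.1 0 0 255;0 0 0 -0.1 0 0 255;0 0 0 -0.1 0 0 255;0 0 0 0 0 0 255"
}}

```text
time_s: 10.87
position: [0.5113, 0.0, 0.1096]
tool_rot: [[0.951, -0.309, 0.0], [-0.309, -0.951, -0.0], [0.0, 0.0, -1.0]]
ft_force: [0.2, -0.1, 0.7]
grip_width: 0.0142
gripper_force: 107.7
```

Call:
{"op": "jog_arm", "data": {
  "plan": "0 0 0 -0.1 0 0 255;0 0 0 -0.1 0 0 255;0 0 0 0 0 0 255"
}}

```text
time_s: 11.12
position: [0.51, 0.0004, 0.1097]
tool_rot: [[0.951, -0.309, 0.002], [-0.309, -0.951, -0.001], [0.002, -0.0, -1.0]]
ft_force: [4.3, -2.6, -0.3]
grip_width: 0.0139
gripper_force: 107.5
```

Call:
{"op": "jog_arm", "data": {
  "plan": "0 0 0 -0.1 0 0.02 255;0 0 0 -0.1 0 0.02 255;0 0 0 0 0 0 255"
}}

```text
time_s: 11.37
position: [0.5089, 0.0008, 0.1095]
tool_rot: [[0.951, -0.309, 0.004], [-0.309, -0.951, -0.001], [0.004, -0.0, -1.0]]
ft_force: [6.4, -2.8, -0.4]
grip_width: 0.0142
gripper_force: 107.5
```

Call:
{"op": "jog_arm", "data": {
  "plan": "0 0 0 -0.1 0 0.01 255;0 0 0 0 0 0 255"
}}

```text
time_s: 11.53
position: [0.5083, 0.0009, 0.1096]
tool_rot: [[0.951, -0.309, 0.005], [-0.309, -0.951, -0.001], [0.005, -0.0, -1.0]]
ft_force: [8.2, -3.6, -0.5]
grip_width: 0.0142
gripper_force: 107.5
```

Call:
{"op": "jog_arm", "data": {
  "plan": "0 -0.3 0 0 0 0.02 255;0 0 0 0 0 0 255"
}}

```text
time_s: 11.7
position: [0.5084, 0.0009, 0.1094]
tool_rot: [[0.951, -0.309, -0.0], [-0.309, -0.951, 0.0], [-0.001, -0.0, -1.0]]
ft_force: [7.9, -3.4, -0.8]
grip_width: 0.014
gripper_force: 107.5
```

Call:
{"op": "jog_arm", "data": {
  "plan": "0 -0.1 0 -0.1 0 0.01 255;0 0 0 0 0 0 255"
}}

```text
time_s: 11.87
position: [0.5078, 0.0011, 0.1094]
tool_rot: [[0.951, -0.309, -0.001], [-0.309, -0.951, 0.001], [-0.001, -0.0, -1.0]]
ft_force: [9.5, -4.3, -0.9]
grip_width: 0.0139
gripper_force: 107.5
```

Call:
{"op": "jog_arm", "data": {
  "plan": "0 -0.2 0 0 0 0.04 255;0 0 0 0 0 0 255"
}}

```text
time_s: 12.03
position: [0.5078, 0.0011, 0.1091]
tool_rot: [[0.951, -0.309, -0.004], [-0.309, -0.951, 0.002], [-0.005, -0.0, -1.0]]
ft_force: [7.7, -2.5, 1.1]
grip_width: 0.0142
gripper_force: 107.6
```

Run:
```python
from h import *
np.set_printoptions(precision=2,suppress=True)
w=get('wrist'); s=get('scene'); o=env.observe(); print(o['position'],o['ft_force'],o['wrist_torque'])
A=cv2.resize(w['pixels'][0:75,275:375,::-1],None,fx=4,fy=4,interpolation=cv2.INTER_CUBIC)
B=cv2.resize(s['pixels'][170:225,294:344,::-1],(400,440),interpolation=cv2.INTER_CUBIC)
C=np.zeros((440,800,3),np.uint8);C[:300,:400]=A;C[:,400:]=B
cv2.imwrite('pics/c6.png',C)
```

```text
[0.51 0.   0.11] [ 9.04 -3.51  0.4 ] [-0.66 -1.78 -0.  ]
```

View pics/c6.png

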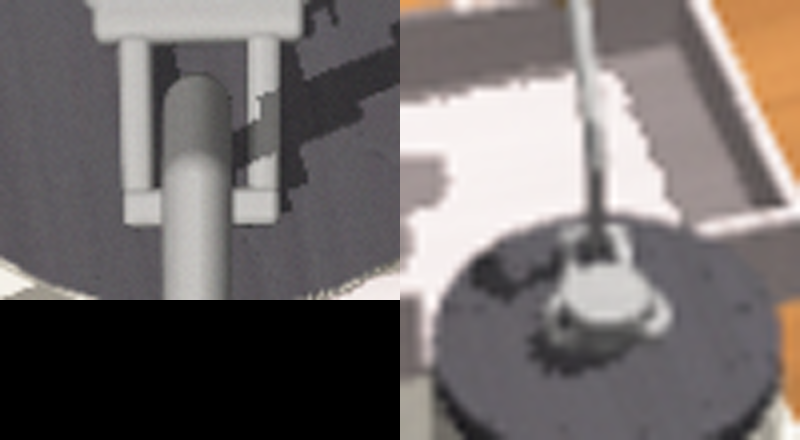

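The left half shows the leg standing inside the eye against the far bar (row 190). The ring has begun to move, and the end touches the carrier lightly. I carry on pulling.

Call:
{"op": "jog_arm", "data": {
  "plan": "0 -0.1 0 -0.1 0 0.01 255;0 -0.1 0 -0.1 0 0.01 255;0 0 0 0 0 0 255"
}}

```text
time_s: 12.38
position: [0.5063, 0.0016, 0.1091]
tool_rot: [[0.951, -0.309, -0.006], [-0.309, -0.951, 0.002], [-0.007, -0.0, -1.0]]
ft_force: [9.6, -3.0, -0.2]
grip_width: 0.0141
gripper_force: 107.6
```

Call:
{"op": "jog_arm", "data": {
  "plan": "0 -0.1 0 -0.1 0 0.01 255;0 0 0 0 0 0 255"
}}

```text
time_s: 12.55
position: [0.5053, 0.0019, 0.1091]
tool_rot: [[0.951, -0.309, -0.008], [-0.309, -0.951, 0.003], [-0.009, -0.0, -1.0]]
ft_force: [8.5, -3.5, 2.2]
grip_width: 0.0139
gripper_force: 107.8
```

Call:
{"op": "jog_arm", "data": {
  "plan": "0 0 0 -0.1 0 0 255;0 0 0 -0.1 0 0 255;0 0 0 0 0 0 255"
}}

```text
time_s: 12.8
position: [0.5027, 0.0028, 0.109]
tool_rot: [[0.951, -0.309, -0.01], [-0.309, -0.951, 0.003], [-0.01, -0.0, -1.0]]
ft_force: [5.9, -2.4, 3.0]
grip_width: 0.0142
gripper_force: 108.0
```

Call:
{"op": "jog_arm", "data": {
  "plan": "0 0 0 -0.1 0 0 255;0 0 0 0 0 0 255"
}}

```text
time_s: 12.97
position: [0.501, 0.0034, 0.1089]
tool_rot: [[0.951, -0.309, -0.011], [-0.309, -0.951, 0.004], [-0.012, -0.0, -1.0]]
ft_force: [3.5, -0.8, 4.1]
grip_width: 0.014
gripper_force: 108.2
```

Call:
{"op": "jog_arm", "data": {
  "plan": "0 0.4 0 0 0 -0.03 255;0 0 0 0 0 0 255"
}}

```text
time_s: 13.13
position: [0.4999, 0.0038, 0.1086]
tool_rot: [[0.951, -0.309, -0.008], [-0.309, -0.951, 0.002], [-0.008, -0.0, -1.0]]
ft_force: [1.6, -0.7, 4.3]
grip_width: 0.0141
gripper_force: 108.2
```

Call:
{"op": "jog_arm", "data": {
  "plan": "0 0.1 0 -0.1 0 0 255;0 0.1 0 -0.1 0 0 255;0 0 0 0 0 0 255"
}}

```text
time_s: 13.38
position: [0.4974, 0.0045, 0.1084]
tool_rot: [[0.951, -0.309, -0.006], [-0.309, -0.951, 0.002], [-0.006, 0.0, -1.0]]
ft_force: [-0.3, -0.9, 5.9]
grip_width: 0.0142
gripper_force: 108.3
```

Call:
{"op": "jog_arm", "data": {
  "plan": "0 0.3 0 0 0 -0.05 255;0 0 0 0 0 0 255"
}}

```text
time_s: 13.55
position: [0.4974, 0.0046, 0.1087]
tool_rot: [[0.951, -0.309, -0.001], [-0.309, -0.951, 0.0], [-0.001, 0.0, -1.0]]
ft_force: [-0.6, -0.1, 3.6]
grip_width: 0.014
gripper_force: 108.0
```

Run:
```python
from h import *
np.set_printoptions(precision=4,suppress=True)
w=get('wrist'); s=get('scene'); o=env.observe(); print(o['position'],o['ft_force'])
A=cv2.resize(w['pixels'][0:100,260:390,::-1],None,fx=3,fy=3,interpolation=cv2.INTER_CUBIC)
B=cv2.resize(s['pixels'][170:225,294:344,::-1],(400,440),interpolation=cv2.INTER_CUBIC)
C=np.zeros((440,800,3),np.uint8);C[:300,:390]=A;C[:,400:]=B
cv2.imwrite('pics/c7.png',C)
```

```text
[0.4974 0.0046 0.1087] [-0.9036  0.9829  3.4334]
```

View pics/c7.png

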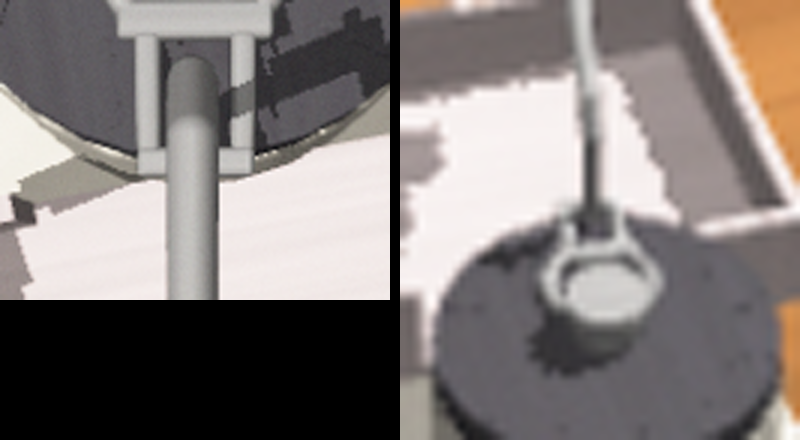

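The ring has been drawn towards the pan on the hook, and the pull force is gone, so it is free of the groove. I lighten the pressure and draw on.

Call:
{"op": "jog_arm", "data": {
  "plan": "0 0 0 0 0 -0.04 255;0 0 0 -0.15 0 0 255;0 0 0 -0.15 0 0 255;0 0 0 -0.15 0 0 255;0 0 0 0 0 0 255"
}}

```text
time_s: 14.07
position: [0.4926, 0.0061, 0.1088]
tool_rot: [[0.951, -0.309, -0.003], [-0.309, -0.951, 0.001], [-0.003, 0.0, -1.0]]
ft_force: [-0.9, -0.4, -0.8]
grip_width: 0.0143
gripper_force: 107.5
```

Call:
{"op": "jog_arm", "data": {
  "plan": "0 0 0 -0.2 0 0 255;0 0 0 -0.2 0 0 255;0 0 0 -0.2 0 0 255;0 0 0 -0.2 0 0 255;0 0 0 0 0 0 255"
}}

```text
time_s: 14.48
position: [0.4856, 0.0084, 0.1092]
tool_rot: [[0.951, -0.309, -0.001], [-0.309, -0.951, 0.0], [-0.001, 0.0, -1.0]]
ft_force: [0.2, 0.4, -0.6]
grip_width: 0.0139
gripper_force: 107.5
```

Call:
{"op": "jog_arm", "data": {
  "plan": "0 0 0 -0.2 0 0 255;0 0 0 -0.2 0 0 255;0 0 0 -0.2 0 0 255;0 0 0 -0.2 0 0 255;0 0 0 -0.2 0 0 255;0 0 0 -0.2 0 0 255;0 0 0 0 0 0 255"
}}

```text
time_s: 15.07
position: [0.4743, 0.0121, 0.1093]
tool_rot: [[0.951, -0.309, -0.0], [-0.309, -0.951, 0.0], [-0.0, 0.0, -1.0]]
ft_force: [-1.2, -0.4, -1.3]
grip_width: 0.0144
gripper_force: 107.5
```

```bash
cat > lk.py <<'E'
from h import *
import sys
np.set_printoptions(precision=4,suppress=True)
s=get('scene'); t=get('wrist'); o=env.observe(); print(o['position'],o['ft_force'])
for c,im in (('scene',s),('wrist',t)):
  for q in ('ring','ring_eye'):
    for r in models.tip_of(c,q)[:1]: print(c,q,r['confidence'],r['at'],at_depth(im,r['at'])[0])
A=cv2.resize(t['pixels'][0:200,220:420,::-1],(400,400),interpolation=cv2.INTER_CUBIC)
B=cv2.resize(s['pixels'][155:225,275:345,::-1],(400,400),interpolation=cv2.INTER_CUBIC)
cv2.imwrite('pics/'+sys.argv[1],np.hstack([A,B]))
E
python3 lk.py c8.png
```

```text
[0.4747 0.0119 0.1093] [-0.0326  0.5022 -0.1586]
scene ring 0.48 [319.6, 198.4] [ 0.6011 -0.0254  0.0849]
scene ring_eye 0.49 [316.4, 198.3] [ 0.5973 -0.031   0.0841]
wrist ring 0.91 [325.2, 10.0] [ 0.5887 -0.0261  0.051 ]
wrist ring_eye 0.61 [321.3, 22.7] [ 0.5736 -0.0195  0.1172]
```

View pics/c8.png

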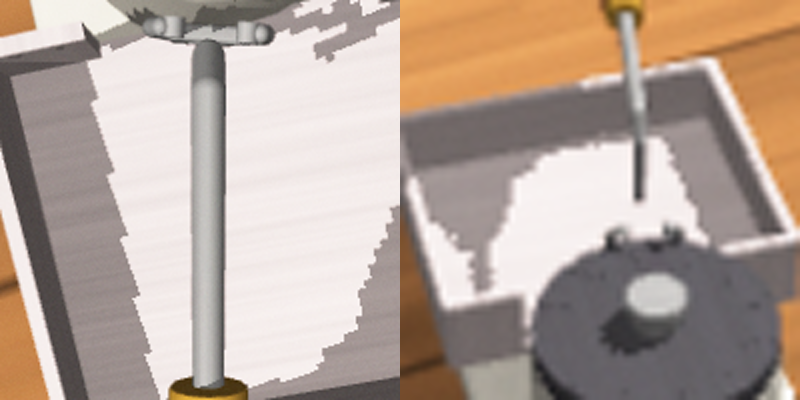

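The left half shows the ring off the carrier, seen end on at (210,33). In the right half its two ends stick up at the carrier's edge, at (620,238) and (673,235), so it is either standing there or still falling. I wait a moment and look again (numbers and one crop).

Call:
{"op": "jog_arm", "data": {
  "plan": "0 0 0 0 0 0 255;0 0 0 0 0 0 255;0 0 0 0 0 0 255;0 0 0 0 0 0 255"
}}

```text
time_s: 15.7
position: [0.4747, 0.0119, 0.1093]
tool_rot: [[0.951, -0.309, 0.0], [-0.309, -0.951, 0.0], [0.0, -0.0, -1.0]]
ft_force: [-0.0, 0.0, -0.2]
grip_width: 0.0138
gripper_force: 107.5
```

```bash
python3 lk.py c9.png
python3 - <<'E'
from h import *
np.set_printoptions(precision=3,suppress=True)
for c in('wrist','scene','top'):
    im=get(c); 
    for r in models.outline_of(c,'ring')[:1]:
        v,u=np.nonzero(r['region']); P=at_depth(im,np.c_[u,v]); P=P[(abs(P[:,0]-.57)<.1)&(abs(P[:,1]+.03)<.08)]
        print(c,r['confidence'],r['bbox'],len(P),np.percentile(P,[5,25,50,75,95],axis=0))
E
```

```text
[0.4747 0.0119 0.1093] [-0.5795 -0.3013 -1.6971]
scene ring_eye 0.22 [306.5, 193.9] [ 0.5354 -0.0287  0.0434]
wrist ring 0.98 [308.8, 89.5] [ 0.5543 -0.0052  0.0431]
wrist ring_eye 0.97 [313.4, 51.1] [ 0.5729 -0.0142  0.0421]
wrist 0.87 [311.8, 64.2, 53.8, 75.0] 870 [[ 0.552 -0.019  0.044]
 [ 0.561 -0.011  0.045]
 [ 0.567 -0.007  0.046]
 [ 0.574  0.002  0.047]
 [ 0.584  0.007  0.047]]
```

The ring now lies flat in the pan: its outline is at z 0.044–0.047, with its centre near (0.554, -0.005). It had been caught mid-fall. I return the pick.

Call:
{"op": "jog_arm", "data": {
  "plan": "0 0 0 0 0 -1.5 255;0 0 0 0 0 -2 255;0 0 0 0 0 -1.5 255;0 0 -7 0 0 0 255;0 0 -7 0 0 0 255;0 0 -7 0 0 0 255;0 0 -7 0 0 0 255;0 0 -0.7 0 0 0 255;0 0 0 0 0 0 255"
}}

```text
time_s: 17.05
position: [0.4747, 0.0119, 0.1593]
tool_rot: [[0.983, 0.183, -0.0], [0.183, -0.983, 0.0], [-0.0, -0.0, -1.0]]
ft_force: [0.0, 1.9, -0.1]
grip_width: 0.014
gripper_force: 107.4
```

Call:
{"op": "jog_arm", "data": {
  "plan": "0 0 0 0.7 -1.5 0 255;0 0 0 1.5 -3.2 0 255;0 0 0 1.5 -3.2 0 255;0 0 0 1.5 -3.2 0 255;0 0 0 1.5 -3.2 0 255;0 0 0 1.5 -3.2 0 255;0 0 0 1.4 -3.2 0 255;0 0 0 0.7 -1.8 0 255;0 0 0 0 0 0 255;0 0 0 0 0 0 255"
}}

```text
time_s: 17.88
position: [0.5338, 0.2528, 0.1588]
tool_rot: [[0.983, 0.185, -0.001], [0.185, -0.983, -0.0], [-0.001, 0.0, -1.0]]
ft_force: [0.1, -0.4, -0.7]
grip_width: 0.014
gripper_force: 107.6
```

Run:
```python
from h import *
np.set_printoptions(precision=5,suppress=True)
get('wrist');o=env.observe();p=o['position'];R=o['tool_rot'];print(p,R[:,0],np.degrees(np.arctan2(R[1,0],R[0,0])))
print('to go, tool cm',(np.array([.5345,.2521,.0422])-p)@R*100)
```

```text
[0.53382 0.25193 0.15897] [ 0.98289  0.18417 -0.00077] 10.612820590566715
to go, tool cm [ 0.07873 -0.00802 11.67645]
```

Call:
{"op": "jog_arm", "data": {
  "plan": "0 0 0 0.07 0 2 255;0 0 0 0 0 2.5 255;0 0 0 0 0 2.5 255;0 0 0 0 0 2 255;0 0 0 0 0 1.3 255;0 0 0 0 0 0.8 255;0 0 0 0 0 0.3 255;0 0 0 0 0 0 255;0 0 0 0 0 0 255"
}}

```text
time_s: 18.68
position: [0.5352, 0.252, 0.0462]
tool_rot: [[0.983, 0.185, 0.001], [0.185, -0.983, 0.0], [0.001, -0.0, -1.0]]
ft_force: [-0.0, 0.3, -0.3]
grip_width: 0.0142
gripper_force: 107.6
```

Call:
{"op": "jog_arm", "data": {
  "plan": "0 0 0 0 0 0.1 255;0 0 0 0 0 0.08 255;0 0 0 0 0 0 255"
}}

```text
time_s: 18.93
position: [0.5349, 0.2523, 0.0439]
tool_rot: [[0.983, 0.186, 0.001], [0.186, -0.983, 0.0], [0.001, -0.0, -1.0]]
ft_force: [-0.5, 0.1, -0.8]
grip_width: 0.014
gripper_force: 107.6
```

Call:
{"op": "jog_arm", "data": {
  "plan": "0 0 0 0 0 0.1 255;0 0 0 0 0 0 255"
}}

```text
time_s: 19.1
position: [0.5347, 0.2523, 0.0425]
tool_rot: [[0.983, 0.186, 0.0], [0.186, -0.983, -0.0], [0.0, 0.0, -1.0]]
ft_force: [-0.4, 0.5, -0.9]
grip_width: 0.0143
gripper_force: 107.6
```

Call:
{"op": "jog_arm", "data": {
  "plan": "0 0 0 0 0 0.05 255;0 0 0 0 0 0 255"
}}

```text
time_s: 19.27
position: [0.5348, 0.2523, 0.0423]
tool_rot: [[0.983, 0.186, 0.0], [0.186, -0.983, 0.0], [0.0, -0.0, -1.0]]
ft_force: [-1.5, -0.7, 2.8]
grip_width: 0.0144
gripper_force: 108.1
```

Contact with the rest is felt at the height where I picked the pick up. I open slowly and lift.

Call:
{"op": "jog_arm", "data": {
  "plan": "0 0 0 0 0 0 200;0 0 0 0 0 0 150;0 0 0 0 0 0 100;0 0 0 0 0 0 50;0 0 0 0 0 0 0;0 0 0 0 0 0 0;0 0 0 0 0 0 0;0 0 0 0 0 0 0;0 0 0 0 0 0 0"
}}

```text
time_s: 20.02
position: [0.5348, 0.2523, 0.042]
tool_rot: [[0.983, 0.186, -0.0], [0.186, -0.983, 0.0], [-0.0, -0.0, -1.0]]
ft_force: [-0.3, -1.0, -0.2]
grip_width: 0.0855
gripper_force: 0.0
```

Call:
{"op": "jog_arm", "data": {
  "plan": "0 0 0 0 0 -1 0;0 0 0 0 0 -2 0;0 0 0 0 0 -3.5 0;0 0 0 0 0 -3.5 0;0 0 0 0 0 -3.5 0;0 0 0 0 0 -3.5 0;0 0 0 0 0 -3 0;0 0 0 0 0 0 0;0 0 0 0 0 0 0"
}}

```text
time_s: 20.77
position: [0.535, 0.2524, 0.2442]
tool_rot: [[0.983, 0.186, 0.004], [0.186, -0.983, 0.001], [0.004, -0.0, -1.0]]
ft_force: [-0.2, -0.1, -1.0]
grip_width: 0.0852
gripper_force: 0.0
```

Run:
```python
from h import *
np.set_printoptions(precision=4,suppress=True)
w=get('wrist'); print(env.observe()['position'],env.observe()['grip_width'])
r=models.outline_of('wrist','pick')[0]; v,u=np.nonzero(r['region'])
P=at_depth(w,np.c_[u,v]); print(r['confidence'],r['bbox'],len(P),np.percentile(P[:,2],[1,5,25,50,75,95]))
H=P[(P[:,2]>.064)&(P[:,2]<.072)]
print('handle',len(H),cv2.minAreaRect(H[:,:2].astype(np.float32)))
for q in('pick','ring'):
  for c in ('wrist','top','scene'):
    im=get(c)
    for r in models.tip_of(c,q)[:1]: print(c,q,r['confidence'],at_depth(im,r['at'])[0])
```

```text
[0.5345 0.2522 0.2423] 0.08511002239367915
0.95 [322.6, 156.7, 19.8, 188.9] 2411 [0.0089 0.0546 0.0657 0.0676 0.0683 0.0692]
handle 1867 ((0.5230698585510254, 0.250900000333786), (0.1187448799610138, 0.015906784683465958), 10.87579345703125)
wrist pick 0.93 [0.5181 0.2504 0.0691]
top pick 0.8 [0.5186 0.251  0.0676]
scene pick 0.59 [0.48   0.2842 0.0034]
wrist ring 0.77 [ 0.5539 -0.0094  0.0419]
top ring 0.46 [ 0.5571 -0.0051  0.0451]
```

The pick is back in its rest at the same pose, height and heading as at the start. The ring lies in the pan and the hand is clear of everything.

```bash
python3 -c "
from rig import job
print(job.close_job())"
```

```text
the job is handed in; nothing more can be done
None
```

The ring lies flat in the catch pan, the pick is back in its rest, and the job was handed in at about 21 s; measured forces peaked near 10.4 N on the ring and 6–7 N on the grinder, but I viewed 11 pictures, one more than the 10 allowed.

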